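# Bring a bench diode laser up after closing its mount

### The arm

A 7-joint arm with a two-finger parallel gripper is mounted at the origin on the work surface. World frame = base frame: x ahead of the robot, y to its left, z up, the work surface at z = 0. Lengths are in m, angles in rad, forces in N, time in s.
With the tool pointing down it reaches from about 0.4 to 0.85 m from the base axis. Payload 10.4 kg.
Tool frame: the origin (TCP) lies between the finger pads; the fingertips stand 14 mm ahead of it and the grasp point (between the pads) lies 5 mm behind it; z points along the fingers, y is the line along which they close (so a half turn about z gives the same grasp; the last joint's range is limited). The gripper opens to 87 mm and grips with 3 to 60 N. Pads are 19 mm wide; open, the fingers measure 117 mm over their backs; the gripper's body (75 mm by 190 mm) begins 51 mm behind the grasp point.
Start: joints at [-1.345, 0.332, -0.065, 1.46, 0.022, 1.35, -0.088], TCP at [0.154, 0.606, 0.237] pointing down, gripper open.
Joint ranges: [-2.6, 2.6], [-0.5, 2.12], [-1.47, 1.34], [0.16, 2.42], [-1.27, 4.41], [0.06, 2.06], [-2.6, 2.6]. Speed limits (rad/s): [2.22, 2.22, 2.79, 2.79, 3.14, 3.14, 3.14].

### API

Orientations are given as a unit quaternion [x, y, z, w].
In Python, from bench import * gives the robot as it stands.
- The arm moves only by the tool drive_tool, never from a script. Its argument "deltas" is a list of rows, each a list of 7 numbers: the turn, a rotation vector about the tool's x, y, z in degrees, then the shift along the tool's x, y, z in m, then the closure, from -1 (fully open) to 1 (shut). A call has 1 to 12 rows; each row is the pose to reach, as a shift and turn from the pose commanded when the call began, along the tool's axes at that moment; what a row does not reach only later rows make up. A row lasts 1/10 s, in which the tool goes at most 50 mm and 8.59 degrees, less where a joint would pass 70% of its speed; a pose out of reach is approached as far as the arm can. A call with a gripper value outside its range is refused whole. The fingers move at their own pace and stop on an object; "squeeze" is the grip in N (left out, the last holds). Time passes only in rows, so rows that repeat a pose let the fingers close. It gives the time, the measured TCP pose, the force and the opening at its end, in the units of the state.
- read_state(): the state, without advancing time (a new reading comes with each control period).
- camera(name): name is "scene" or "top"; returns (picture, depth): 420x560x3 uint8, red, green, blue; 420x560 float32, m along the optical axis (not along the pixel's ray), 0 where there is no reading.
- camera_params(name): a dict with "K" (3x3 intrinsics, pixels), "R" (3x3) and "t" (3): a world point X has camera coordinates R X + t. Camera axes: x right, y down, z forward; pixel columns grow to the right and rows downward; lengths in m; the calibration is good to about 2 mm. A picture is of the moment at which its call begins. camera_params takes no time and is no camera call.
- close_job(): hands the job in, once; it reports no verdict.
Trained networks look in the newest picture that a camera, given by its name, has taken for a name from the list of things; names that differ only in an ending like _2 or _b are one class to them, and where a whole thing is asked for, a point or a joint stands for the part that bears it (a point fixed in the world has none). Each returns a list of dicts, best first, with "score" (0 to 1); they miss things now and then, are a little off and sometimes report something else, mostly with a low value. They report only what shows in the picture. A call takes as long as a camera call.
- outline_of(label, camera): "pixels" (420x560 bool, what is visible of it) and "location" ([column, row] as shares, 0 to 1, of the picture: columns of its width, rows of its height, amid what is visible of it).
- tip_of(label, camera): "location" ([column, row] as shares, 0 to 1, of the picture: columns of its width, rows of its height: a listed point, or the origin of a listed thing).
The state is a dict: "time": time; "joint_positions": joint angles; "joint_vel": joint speeds; "joint_torque": joint torques, N m; "ee_pos": TCP position; "eef_rot": TCP orientation; "ft_force": force on the tool from outside, world axes, zero at the start; "torque": the same for the moment, N m; "width": finger opening in m.
Only numpy, scipy, OpenCV 4.12 (cv2) and the standard library are available. Lean on these libraries where they do the work, as an engineer would, in place of code of your own. Each camera call takes 0.05 s, during which the arm holds its last target. There are 200 camera calls.

### The job

Bring the laser up: shut the metal lid of the dark diode-mount box fully, and only then use the keys of the tilting control head: press the amber key (interlock reset) fully down and let it up, then the blue key (temperature control) the same way, then press the green key (emission) and keep it fully down for two seconds before letting it up. Only one key may be down at a time, do not press the white key or the red emergency stop, press no harder than the keys need so that the control head keeps the tilt it is clamped at (it has a little play), and do not shift the optics and tools lying around.

Things in the scene. Friction and masses are not known exactly. Their poses are not given: they have to be found in the camera images.
- housing: Diode-mount box, dark grey, open-topped, fixed to the breadboard: 130 mm (x) by 120 mm (y) by 60 mm high; feet 6 mm high reach 90 mm either side in y. Origin: centre of its underside, on the breadboard top (13 mm above the table); its front (-x, with a green-capped fibre port) roughly faces the robot.
- lid (a joint): Angle of the box's silver lid (rad): 0 = fully shut, grows as it opens; starts 0.9 to 1.3. The hinge is stiff: the lid stays where it is left, about 3 N at its free edge moves it; no latch. 130 mm from hinge to free edge, 120 mm wide, 6 mm thick, orange window; a tab, 40 mm wide and 4 mm thick, sticks out 11 mm beyond the free edge's middle.
- lid_hinge (a point): On the hinge line, midway along it, at the lid's underside and the box's far (+x) rim, 60 mm above the box's underside. Its axes turn with the lid: from the hinge the lid runs along its -x to the free edge, its y lies along the hinge, its z points out of the lid's outer face (straight up when shut).
- bracket: Grey U-bracket that carries the control head, fixed to the breadboard: foot plate 130 mm (x) by 262 mm (y), side arms 94 mm high at y = +-129 mm with pivot knobs out to +-143 mm, pivot 80 mm high. Origin: centre of its underside, on the breadboard top (13 mm above the table); its front (-x) roughly faces the robot.
- panel (a point): Centre of the head's sloping panel face (130 mm along its x, 230 mm along y). z: square out of the panel; x: up the slope, away from the robot. Head 30 mm deep, pivot line along y, 15 mm behind the face. Keys in one row at x = -45 mm: y = +67.5 blue, +22.5 amber, -22.5 white, -67.5 mm green. Also: display, red stop at x +30, y +87 mm, key switch 16 mm proud at x +30, y -90 mm.
- key_amber_top (a point): Centre of the top of the amber key (interlock reset). z points out of the key. Every key is 26 mm square, stands 8 mm proud of the panel and slides 5 mm straight into it; a key is 19 mm from its neighbour, edge to edge. The point moves with the key.
- key_amber (a joint): Travel of the amber key into the panel (m): 0 = up, 0.005 = fully down on its end stop. Spring: it starts to move at 1.8 N, takes 5.4 N at the bottom and comes back by itself when let go. As the head gives way by its play (up to 4 mm at the keys), go by the force. All keys are alike.
- key_blue_top (a point): Centre of the top of the blue key (temperature control), like the amber one.
- key_blue (a joint): Travel of the blue key, like the amber one.
- key_green_top (a point): Centre of the top of the green key (emission), like the amber one.
- key_green (a joint): Travel of the green key, like the amber one.
- key_white_top (a point): Centre of the top of the white key (menu; leave alone), like the amber one.
- key_white (a joint): Travel of the white key, like the amber one.
- estop_top (a point): Top of the red mushroom emergency stop, 34 mm across, 22 mm proud of the panel (leave alone).
- estop (a joint): Travel of the emergency stop (m): 0 = up, 0.006 = down.
- fork_clamp: Loose aluminium fork clamp lying in front of the bracket, 90 x 32 mm, 9 mm high. Origin: underside, near the middle. Bystander.
- driver: Loose hex driver lying in front of the box, 150 mm long, green handle 75 mm long and 18 mm high, thin steel shaft along its +x. Origin: underside of the handle, 7 mm behind its front end. Bystander.
- vial: Loose vial with yellow cap, 32 mm across, 52 mm high, standing. Origin: centre of its underside. Bystander.
- lens_tube: Loose black lens tube with a silver rim, 30 mm across, 31 mm high, standing. Origin: centre of its underside. Bystander.
- lens_post: Loose post with a round lens mount, foot 40 mm across, 105 mm high. Origin: centre of its underside. Bystander.
- mirror_post: Loose post with a square mirror mount, foot 40 mm across, 103 mm high. Origin: centre of its underside. Bystander.
- spanner: Loose flat steel lens spanner, 106 x 30 mm, 5 mm thick, lying. Origin: centre of its underside. Bystander.
- clamp (a joint): Set tilt of the clamp plates that carry the head, about the bracket's pivot line (rad; more = panel faces the robot more); starts 0.28 to 0.58. Held only by friction, 0.5 N m: a key pushed hard on its end stop (from about 15 N) swings it. The head itself rocks loosely in the worn plates, tilting 0 to 0.09 rad beyond the clamp; a key press takes up what play is left.
- clamp_mark (a point): Point of the clamp plates 40 mm up the slope from the pivot line, midway in width (inside the head). It moves only if the clamp's tilt is changed, not with the head's play.

How it is judged:
By the outcome, as a careful person would: the job done as asked, in the order asked, and still so for the second after the job is handed in, with the robot touching nothing.
It also fails if it takes over 69 s, if anything falls off the work surface, if the arm or the gripper's body presses on something with over 40 N, if the wrist force passes 120 N, or if a joint passes its speed limit or range.

## Working session

There is one attempt and no reset: what is moved stays moved. The work goes in short steps, Python scripts to look and compute and a tool call to move; the robot and the scene stay as the last step left them, time stands still between calls to the robot, and variables do not carry over. Pictures are saved under pics/ and viewed, on a budget of 10 in all, crops included, one or two more only if the job needs it, and the job is handed in when it is done.

Besides the shell and the picture viewer there is one more tool, called after ">>>" by a JSON object that holds its "fn" and its "kwargs", one argument or row to a line. drive_tool: Moves the arm, as the interface text tells. Its arguments: {"type":"object","properties":{"deltas":{"type":"array"},"squeeze":{"type":"number"}},"required":["deltas"]}

```bash
mkdir -p pics; cat > h.py <<'E'
from bench import *
import numpy as np, cv2
from scipy.spatial.transform import Rotation as Ro
def deproj(cam,u,v,d):
    p=camera_params(cam);K,R,t=map(np.array,(p["K"],p["R"],p["t"]))
    u,v,d=map(np.asarray,(u,v,d))
    c=np.stack([(u-K[0,2])/K[0,0]*d,(v-K[1,2])/K[1,1]*d,d],-1)
    return (c-t)@R
def cloud(cam,depth,mask):
    v,u=np.nonzero(mask&(depth>0)); return deproj(cam,u,v,depth[v,u])
def proj(cam,X):
    p=camera_params(cam);K,R,t=map(np.array,(p["K"],p["R"],p["t"]))
    c=np.atleast_2d(X)@R.T+t; q=c@K.T; return q[:,:2]/q[:,2:]
def save(name,img): cv2.imwrite(name,cv2.cvtColor(img,cv2.COLOR_RGB2BGR))
E
python3 - <<'E'
from h import *
s=read_state();print(s)
for c in("scene","top"):
    im,d=camera(c);save(f"pics/{c}0.png",im);np.save(f"{c}_d.npy",d);np.save(f"{c}_i.npy",im)
    print(c,camera_params(c))
    for n in["key_amber_top","key_blue_top","key_green_top","key_white_top","panel","lid_hinge","estop_top","housing","bracket","vial","lens_tube","lens_post","mirror_post","spanner","driver","fork_clamp"]:
        r=tip_of(n,c)
        if r:
            l=np.array(r[0]["location"])*[560,420];u,v=np.clip(l.round().astype(int),0,[559,419])
            print(n,round(r[0]["score"],2),l.round(1),deproj(c,l[0],l[1],d[v,u]).round(3))
E
```

```text
{'time': 0.0, 'joint_positions': array([-1.34461904,  0.33287555, -0.06469052,  1.46096281,  0.02157995,
        1.34989445, -0.08853867]), 'joint_vel': array([ 2.09671354e-03, -6.51991862e-04,  7.67940404e-04,  5.56820291e-05,
       -6.55045645e-04,  2.15328390e-04, -6.31835378e-04]), 'joint_torque': array([ 1.37667057e-04, -6.23254609e+01,  2.48983997e-02, -3.89886475e+01,
       -6.14417321e-02,  3.97319079e-02,  1.16977017e-04]), 'ee_pos': array([0.15379867, 0.60539263, 0.23574134]), 'eef_rot': array([ 1.24083275e-01,  9.92271545e-01, -7.19950397e-04, -6.41597027e-05]), 'ft_force': array([ 0.53040755, -1.01999507,  0.43871257]), 'torque': array([ 0.0137344 , -0.05310909, -0.03788748]), 'width': 0.08727395095809243}
scene {'K': array([[508.03767847,   0.        , 278.33337421],
       [  0.        , 508.03767847, 202.98023697],
       [  0.        ,   0.        ,   1.        ]]), 'R': array([[-0.63609441,  0.77133839, -0.02051798],
       [ 0.421354  ,  0.32495307, -0.84667958],
       [-0.64640908, -0.54721348, -0.53170735]]), 't': array([ 0.36509861, -0.13202611,  1.4487687 ])}
[... 1265 characters left out ...]
 0.093]
key_green_top 0.46 [196.  242.7] [0.501 0.129 0.094]
key_white_top 0.55 [177.6 242.2] [0.502 0.165 0.094]
panel 0.95 [165.3 218.7] [0.547 0.186 0.103]
lid_hinge 0.76 [362.1 211.6] [ 0.558 -0.19   0.113]
estop_top 0.82 [116.2 202.5] [0.577 0.267 0.135]
housing 0.76 [345.5 243.3] [ 0.495 -0.171  0.044]
bracket 0.7 [177.2 214. ] [0.556 0.162 0.111]
vial 0.64 [260.  290.4] [0.404 0.007 0.066]
lens_tube 0.59 [271.8 163.2] [ 0.663 -0.019  0.043]
lens_post 0.69 [212.2 126.7] [0.736 0.103 0.062]
mirror_post 0.87 [331.4 130. ] [ 0.731 -0.144  0.052]
spanner 0.68 [136.9 146.9] [0.703 0.268 0.019]
driver 0.59 [338.8 299.1] [ 0.378 -0.158  0.028]
fork_clamp 0.69 [192.5 275.8] [0.428 0.15  0.014]
```

View pics/scene0.png

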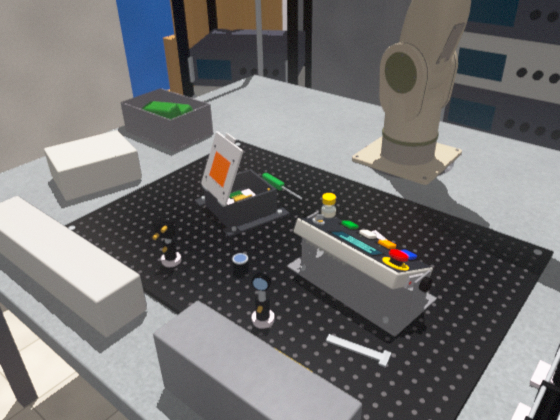

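View pics/top0.png

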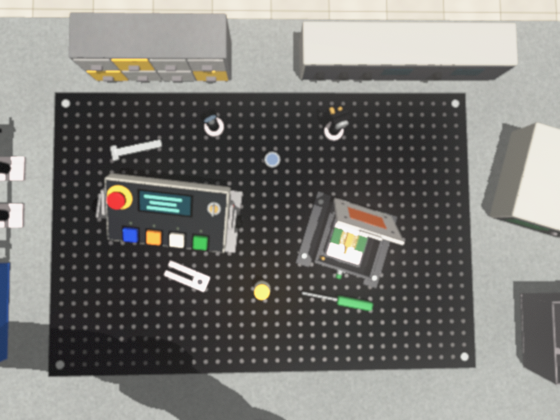

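Scene view: the lid is open at about (222,168) and the keys run from (348,224) to (408,256). Top view: the box is at (350,240) and yawed, and the keys are blue (130,236), amber (153,238), white (176,240) and green (200,243). Next I'll fit the planes.

```bash
python3 - <<'E'
from h import *
def plane(P,it=300,tol=.003):
    rng=np.random.default_rng(0);best=None
    for _ in range(it):
        a,b,c=P[rng.choice(len(P),3,False)];n=np.cross(b-a,c-a)
        if np.linalg.norm(n)<1e-6: continue
        n/=np.linalg.norm(n);m=abs((P-a)@n)<tol
        if best is None or m.sum()>best.sum():best=m
    Q=P[best];c=Q.mean(0);n=np.linalg.svd(Q-c,full_matrices=False)[2][2]
    return c,n*np.sign(n[2]),Q
I={c:np.load(f"{c}_i.npy") for c in("scene","top")};D={c:np.load(f"{c}_d.npy") for c in("scene","top")}
# keys
hsv=cv2.cvtColor(I["top"],cv2.COLOR_RGB2HSV)
H,S,V=cv2.split(hsv)
roi=np.zeros(H.shape,bool);roi[226:253,118:212]=1
for n,m in dict(blue=(H>105)&(H<130)&(S>150)&(V>90),amber=(H>8)&(H<25)&(S>150)&(V>120),white=(S<50)&(V>170),green=(H>45)&(H<85)&(S>130)&(V>70)).items():
    m=m&roi;P=cloud("top",D["top"],m);v,u=np.nonzero(m);print(n,m.sum(),u.mean().round(1),v.mean().round(1),np.median(P,0).round(4),P.mean(0).round(4))
for cam in("scene","top"):
    for lab in("panel","lid","housing","bracket"):
        r=outline_of(lab,cam)
        if not r: print(cam,lab,"none");continue
        m=r[0]["pixels"];P=cloud(cam,D[cam],m)
        c,n,Q=plane(P)
        yawd=np.degrees(np.arctan2(n[1],n[0]))
        print(cam,lab,round(r[0]["score"],2),m.sum(),"c",c.round(4),"n",n.round(3),len(Q),"tilt",np.arccos(n[2]).round(3),"yaw",yawd.round(1))
        np.save(f"P_{lab}_{cam}.npy",P)
        # in-plane corners
        ex=np.cross([0,0,1.],n);ex/=np.linalg.norm(ex);ey=np.cross(n,ex)
        uv=((Q-c)@np.stack([ex,ey]).T).astype(np.float32);rc=cv2.minAreaRect(uv)
        print("   size",np.round(rc[1],4),"ang",rc[2],"corners",(c+cv2.boxPoints(rc)@np.stack([ex,ey])).round(3).tolist())
E
```

```text
blue 220 129.6 234.5 [0.5185 0.2562 0.0942] [0.5177 0.2567 0.0926]
amber 217 153.0 237.3 [0.5124 0.212  0.0941] [0.5117 0.2122 0.0917]
white 195 176.2 240.1 [0.5063 0.1668 0.0941] [0.506  0.1672 0.0937]
green 190 199.6 242.6 [0.5019 0.1226 0.0946] [0.5009 0.1224 0.0942]
scene panel 0.58 4576 c [0.5696 0.1941 0.1159] n [-0.404  0.049  0.913] 2116 tilt 0.42 yaw 173.0
   size [0.2362 0.1306] ang 0.19596728682518005 corners [[0.627, 0.305, 0.135], [0.509, 0.319, 0.082], [0.481, 0.085, 0.083], [0.599, 0.071, 0.136]]
scene lid 0.64 1831 c [ 0.5445 -0.1837  0.1405] n [ 0.874 -0.281  0.396] 1765 tilt 1.164 yaw -17.8
   size [0.1254 0.1421] ang 0.47044244408607483 corners [[0.497, -0.239, 0.206], [0.551, -0.255, 0.076], [0.589, -0.136, 0.077], [0.535, -0.12, 0.207]]
scene housing 0.81 5103 c [ 0.5449 -0.1842  0.1389] n [ 0.874 -0.279  0.398] 1737 tilt 1.161 yaw -17.7
   size [0.1284 0.1461] ang 0.41989877820014954 corners [[0.496, -0.242, 0.206], [0.552, -0.259, 0.072], [0.59, -0.136, 0.073], [0.534, -0.12, 0.207]]
scene bracket 0.77 10298 c [0.5788 0.1982 0.0176] n [0.001 0.001 1.   ] 4519 t
[... 443 characters left out ...]
.1506] n [ 0.87  -0.282  0.404] 1594 tilt 1.155 yaw -18.0
   size [0.1431 0.1194] ang 89.86791229248047 corners [[0.552, -0.257, 0.077], [0.589, -0.143, 0.076], [0.534, -0.125, 0.207], [0.497, -0.238, 0.208]]
top housing 0.66 6171 c [ 0.4951 -0.1526  0.0193] n [-0.004  0.003  1.   ] 1902 tilt 0.005 yaw 143.1
   size [0.1813 0.1594] ang 18.78730583190918 corners [[0.606, -0.117, 0.02], [0.454, -0.068, 0.019], [0.398, -0.24, 0.019], [0.55, -0.29, 0.02]]
top bracket 0.98 8956 c [0.5581 0.1797 0.1102] n [-0.425  0.051  0.904] 6201 tilt 0.442 yaw 173.2
   size [0.1304 0.2821] ang 89.72660064697266 corners [[0.511, 0.331, 0.079], [0.476, 0.051, 0.079], [0.593, 0.036, 0.135], [0.628, 0.316, 0.135]]
```

```bash
cat >> h.py <<'E'
def deltas(wps,rots=None):
    "wps: world TCP targets; rots: 3x3 targets (or None = keep)"
    s=read_state();R=Ro.from_quat(s["eef_rot"]).as_matrix()
    for i,w in enumerate(wps):
        d=R.T@(np.array(w)-s["ee_pos"]);rv=np.zeros(3)
        if rots is not None: rv=Ro.from_matrix(R.T@rots[i]).as_rotvec(degrees=True)
        print(rv.round(1).tolist(),d.round(4).tolist())
def Rbox(yaw,tilt=0):
    "tool pointing into a face of given yaw(deg)/tilt(rad, faces robot), tool y along face y"
    a=np.radians(yaw);y=np.array([-np.sin(a),np.cos(a),0]);
    n=np.array([-np.sin(tilt)*np.cos(a),-np.sin(tilt)*np.sin(a),np.cos(tilt)])
    return np.stack([np.cross(y,-n),y,-n],1)
H=np.array([.565,-.198,.074]);e=np.array([np.cos(np.radians(-18)),np.sin(np.radians(-18)),0]);Z=np.array([0,0,1.])
def lidpt(th,r=.115,fx=.010): # TCP for tip touching outer face
    return H+e*(-r*np.cos(th)+.006*np.sin(th)+fx)+Z*(r*np.sin(th)+.006*np.cos(th)+.014)
E
python3 - <<'E'
from h import *
R=Rbox(-18)
deltas([[.154,.606,.31],[.36,.2,.31],[.575,-.201,.31],[.575,-.201,.196]],[R]*4)
E
```

```text
[0.0, -0.0, 3.7] [-0.0001, 0.0003, -0.0734]
[0.0, -0.0, 3.7] [-0.2997, -0.3425, -0.0735]
[0.0, -0.0, 3.7] [-0.6068, -0.6783, -0.0735]
[0.0, -0.0, 3.7] [-0.6068, -0.6783, 0.0405]
```

>>> {"fn": "drive_tool", "kwargs": {
  "deltas": [
    [0, 0, 0, 0, 0, -0.045, 1],
    [0, 0, 0, 0, 0, -0.073, 1],
    [0, 0, 3.7, -0.3, -0.342, -0.073, 1],
    [0, 0, 3.7, -0.3, -0.342, -0.073, 1],
    [0, 0, 3.7, -0.3, -0.342, -0.073, 1],
    [0, 0, 3.7, -0.3, -0.342, -0.073, 1],
    [0, 0, 3.7, -0.3, -0.342, -0.073, 1],
    [0, 0, 3.7, -0.3, -0.342, -0.073, 1],
    [0, 0, 3.7, -0.3, -0.342, -0.073, 1],
    [0, 0, 3.7, -0.3, -0.342, -0.073, 1],
    [0, 0, 3.7, -0.607, -0.678, -0.073, 1],
    [0, 0, 3.7, -0.607, -0.678, -0.073, 1]
  ],
  "squeeze": 20
}}

```text
time: 3.3
ee_pos: [0.383, 0.1591, 0.3098]
eef_rot: [0.156, 0.988, 0.001, 0.0]
ft_force: [1.6, 0.6, 0.1]
width: 0.0028
```

```bash
python3 - <<'E'
from h import *
R=Rbox(-18)
deltas([[.575,-.201,.31],[.575,-.201,.196]],[R]*2)
E
```

```text
[0.1, 0.0, 0.0] [-0.2936, -0.2834, -0.0004]
[0.1, 0.0, 0.0] [-0.2936, -0.2835, 0.1136]
```

>>> {"fn": "drive_tool", "kwargs": {
  "deltas": [
    [0, 0, 0, -0.294, -0.283, 0, 1],
    [0, 0, 0, -0.294, -0.283, 0, 1],
    [0, 0, 0, -0.294, -0.283, 0, 1],
    [0, 0, 0, -0.294, -0.283, 0, 1],
    [0, 0, 0, -0.294, -0.283, 0, 1],
    [0, 0, 0, -0.294, -0.283, 0, 1],
    [0, 0, 0, -0.294, -0.283, 0, 1],
    [0, 0, 0, -0.294, -0.283, 0, 1],
    [0, 0, 0, -0.294, -0.283, 0, 1],
    [0, 0, 0, -0.294, -0.283, 0.04, 1],
    [0, 0, 0, -0.294, -0.283, 0.08, 1],
    [0, 0, 0, -0.294, -0.283, 0.113, 1]
  ]
}}

```text
time: 4.5
ee_pos: [0.5745, -0.198, 0.1946]
eef_rot: [0.156, 0.988, 0.0, -0.0]
ft_force: [0.0, 1.1, 0.4]
width: 0.0003
```

```bash
python3 - <<'E'
from h import *
s=read_state();print(s["ee_pos"],s["ft_force"])
th=np.linspace(1.16,0,22)
deltas([lidpt(t) for t in th],[Rbox(-18)]*22)
im,d=camera("scene");save("pics/a.png",im[80:300,120:400].repeat(2,0).repeat(2,1))
E
```

```text
[ 0.57453488 -0.19800912  0.19462941] [0.04934452 1.0923595  0.3524508 ]
[0.0, -0.0, 0.1] [0.0395, -0.0029, -0.0012]
[0.0, -0.0, 0.1] [0.0454, -0.0029, 0.0012]
[0.0, -0.0, 0.1] [0.0511, -0.0029, 0.004]
[0.0, -0.0, 0.1] [0.0567, -0.0029, 0.007]
[0.0, -0.0, 0.1] [0.0621, -0.0029, 0.0103]
[0.0, -0.0, 0.1] [0.0674, -0.0029, 0.014]
[0.0, -0.0, 0.1] [0.0724, -0.0029, 0.0179]
[0.0, -0.0, 0.1] [0.0772, -0.0029, 0.0221]
[0.0, -0.0, 0.1] [0.0817, -0.0029, 0.0265]
[0.0, -0.0, 0.1] [0.086, -0.0029, 0.0312]
[0.0, -0.0, 0.1] [0.09, -0.0029, 0.0361]
[0.0, -0.0, 0.1] [0.0938, -0.0029, 0.0413]
[0.0, -0.0, 0.1] [0.0973, -0.0029, 0.0466]
[0.0, -0.0, 0.1] [0.1004, -0.0029, 0.0521]
[0.0, -0.0, 0.1] [0.1033, -0.0029, 0.0578]
[0.0, -0.0, 0.1] [0.1058, -0.0029, 0.0636]
[0.0, -0.0, 0.1] [0.108, -0.0029, 0.0696]
[0.0, -0.0, 0.1] [0.1099, -0.0029, 0.0757]
[0.0, -0.0, 0.1] [0.1114, -0.0029, 0.0818]
[0.0, -0.0, 0.1] [0.1126, -0.0029, 0.0881]
[0.0, -0.0, 0.1] [0.1135, -0.0029, 0.0944]
[0.0, -0.0, 0.1] [0.114, -0.0029, 0.1007]
```

View pics/a.png

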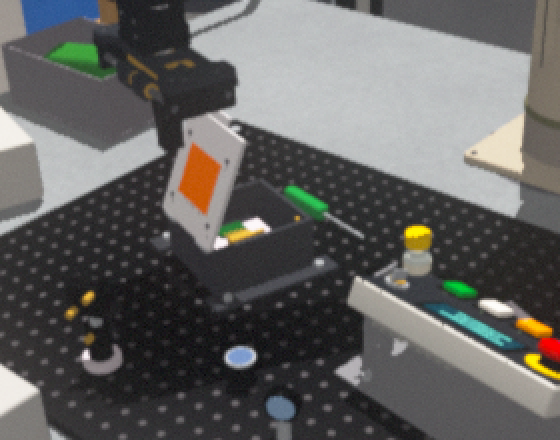

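The finger sits just off the lid's outer face, at crop (170,146); the lid's top edge runs from (195,115) to (243,130). I'll start the closing sweep.

>>> {"fn": "drive_tool", "kwargs": {
  "deltas": [
    [0, 0, 0, 0.02, -0.003, 0, 1],
    [0, 0, 0, 0.04, -0.003, -0.001, 1],
    [0, 0, 0, 0.051, -0.003, 0.004, 1],
    [0, 0, 0, 0.057, -0.003, 0.007, 1],
    [0, 0, 0, 0.062, -0.003, 0.01, 1],
    [0, 0, 0, 0.067, -0.003, 0.014, 1],
    [0, 0, 0, 0.072, -0.003, 0.018, 1],
    [0, 0, 0, 0.077, -0.003, 0.022, 1],
    [0, 0, 0, 0.082, -0.003, 0.027, 1],
    [0, 0, 0, 0.086, -0.003, 0.031, 1],
    [0, 0, 0, 0.09, -0.003, 0.036, 1],
    [0, 0, 0, 0.094, -0.003, 0.041, 1]
  ]
}}

```text
time: 5.75
ee_pos: [0.4842, -0.1725, 0.155]
eef_rot: [0.156, 0.988, 0.0, -0.0]
ft_force: [2.0, 0.3, 1.1]
width: 0.0007
```

```bash
python3 - <<'E'
from h import *
s=read_state();print(s["ee_pos"],s["ft_force"])
th=np.linspace(1.16,0,22)[12:]
deltas([lidpt(t) for t in th],[Rbox(-18)]*22)
E
```

```text
[ 0.48422781 -0.17245229  0.15504128] [1.96651925 0.28390577 1.07123354]
[0.0, -0.0, 0.0] [0.0035, 0.0007, 0.0069]
[0.0, -0.0, 0.0] [0.0067, 0.0007, 0.0124]
[0.0, -0.0, 0.0] [0.0095, 0.0007, 0.0181]
[0.0, -0.0, 0.0] [0.0121, 0.0007, 0.024]
[0.0, -0.0, 0.0] [0.0143, 0.0007, 0.0299]
[0.0, -0.0, 0.0] [0.0162, 0.0007, 0.036]
[0.0, -0.0, 0.0] [0.0177, 0.0007, 0.0422]
[0.0, -0.0, 0.0] [0.0189, 0.0007, 0.0484]
[0.0, -0.0, 0.0] [0.0198, 0.0007, 0.0547]
[0.0, -0.0, 0.0] [0.0203, 0.0007, 0.061]
```

Contact shows as 2–3 N, which matches the lid. I'll continue.

>>> {"fn": "drive_tool", "kwargs": {
  "deltas": [
    [0, 0, 0, 0.003, 0, 0.006, 1],
    [0, 0, 0, 0.007, 0, 0.012, 1],
    [0, 0, 0, 0.01, 0, 0.018, 1],
    [0, 0, 0, 0.012, 0, 0.024, 1],
    [0, 0, 0, 0.014, 0, 0.03, 1],
    [0, 0, 0, 0.016, 0, 0.036, 1],
    [0, 0, 0, 0.018, 0, 0.042, 1],
    [0, 0, 0, 0.019, 0, 0.048, 1],
    [0, 0, 0, 0.02, 0, 0.053, 1],
    [0, 0, 0, 0.02, 0, 0.057, 1],
    [0, 0, 0, 0.02, 0, 0.06, 1],
    [0, 0, 0, 0.02, 0, 0.06, 1]
  ]
}}

```text
time: 6.95
ee_pos: [0.4654, -0.1664, 0.0951]
eef_rot: [0.156, 0.988, -0.0, -0.0]
ft_force: [-0.0, 0.1, 0.2]
width: 0.0003
```

>>> {"fn": "drive_tool", "kwargs": {
  "deltas": [
    [0, 0, 0, 0, 0, 0.002, 1],
    [0, 0, 0, 0, 0, 0.003, 1],
    [0, 0, 0, 0, 0, 0.004, 1],
    [0, 0, 0, 0, 0, 0.004, 1]
  ]
}}

```text
time: 7.35
ee_pos: [0.4658, -0.1666, 0.0934]
eef_rot: [0.156, 0.988, 0.001, -0.0]
ft_force: [-12.6, 3.9, 33.0]
width: 0.0004
```

>>> {"fn": "drive_tool", "kwargs": {
  "deltas": [
    [0, 0, 0, 0, 0, -0.005, 1],
    [0, 0, 0, 0, 0, -0.05, 1],
    [0, 0, 0, 0, 0, -0.1, 1],
    [0, 0, 0, -0.05, 0.05, -0.14, 1],
    [0, 0, 0, -0.05, 0.1, -0.14, 1],
    [0, 0, 0, -0.05, 0.15, -0.14, 1]
  ]
}}

```text
time: 7.95
ee_pos: [0.5528, -0.0592, 0.2321]
eef_rot: [0.157, 0.988, 0.001, 0.002]
ft_force: [0.0, -0.7, -0.9]
width: 0.0006
```

```bash
python3 - <<'E'
from h import *
s=read_state();print(s["ee_pos"],s["ft_force"])
im,d=camera("scene");save("pics/b.png",im[80:300,120:440].repeat(2,0).repeat(2,1))
# lid flatness
p=(H-e*.065+Z*.006)
for a in(.03,.065,.1,.12):
    q=H-e*a+np.array([.309,.951,0])*.04+Z*.006
    u,v=proj("scene",q)[0];dd=d[int(round(v)),int(round(u))];print(a,q.round(3),deproj("scene",u,v,dd).round(4))
# keys row from this new picture not needed; compute tilted pre-pose
yaw=-7;R=Rbox(yaw,.44);n=-R[:,2]
C=np.array([.5092,.1895,.0948]);yd=R[:,1]
for k,o in dict(amber=.0225,blue=.0675,green=-.0675).items():
    t=C+yd*o; print(k,"top",t.round(4),"TCP at 20mm off",(t+n*.034).round(4))
deltas([C+yd*.0225+n*(.014+h) for h in(.1,.02)],[R]*2)
E
```

```text
[ 0.55276137 -0.0591517   0.23207513] [ 0.02826037 -0.65012632 -0.87066143]
0.03 [ 0.549 -0.151  0.08 ] [ 0.5496 -0.1499  0.0806]
0.065 [ 0.516 -0.14   0.08 ] [ 0.5176 -0.1379  0.0817]
0.1 [ 0.482 -0.129  0.08 ] [ 0.4819 -0.1294  0.0797]
0.12 [ 0.463 -0.123  0.08 ] [ 0.4648 -0.1215  0.0812]
amber top [0.5119 0.2118 0.0948] TCP at 20mm off [0.4976 0.2136 0.1256]
blue top [0.5174 0.2565 0.0948] TCP at 20mm off [0.5031 0.2583 0.1256]
green top [0.501  0.1225 0.0948] TCP at 20mm off [0.4866 0.1243 0.1256]
[-2.1, -25.0, -10.3] [0.1668, 0.2267, 0.0335]
[-2.1, -25.0, -10.3] [0.1334, 0.2326, 0.1059]
```

View pics/b.png

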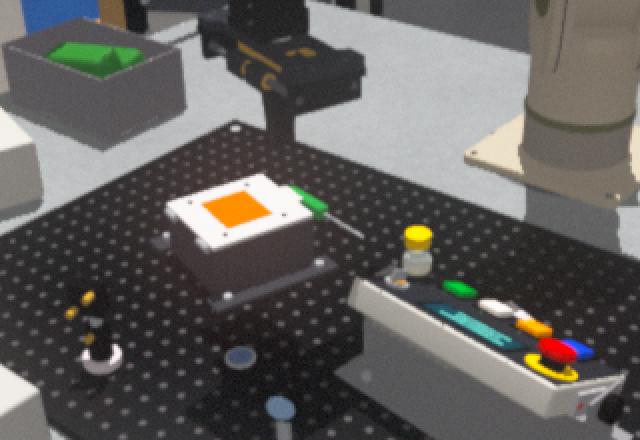

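The lid is flush, with the orange window at crop (237,208), and it reads 80–81 mm high across the whole lid; nothing else moved. Next, the amber key.

>>> {"fn": "drive_tool", "kwargs": {
  "deltas": [
    [-2.1, -25, -10.3, 0.167, 0.227, 0.0335, 1],
    [-2.1, -25, -10.3, 0.167, 0.227, 0.0335, 1],
    [-2.1, -25, -10.3, 0.167, 0.227, 0.0335, 1],
    [-2.1, -25, -10.3, 0.167, 0.227, 0.0335, 1],
    [-2.1, -25, -10.3, 0.167, 0.227, 0.0335, 1],
    [-2.1, -25, -10.3, 0.167, 0.227, 0.0335, 1],
    [-2.1, -25, -10.3, 0.167, 0.227, 0.0335, 1],
    [-2.1, -25, -10.3, 0.167, 0.227, 0.0335, 1],
    [-2.1, -25, -10.3, 0.133, 0.2326, 0.106, 1],
    [-2.1, -25, -10.3, 0.133, 0.2326, 0.106, 1],
    [-2.1, -25, -10.3, 0.133, 0.2326, 0.106, 1]
  ]
}}

```text
time: 9.1
ee_pos: [0.4959, 0.1982, 0.121]
eef_rot: [0.065, 0.974, -0.019, 0.215]
ft_force: [-1.0, -0.2, 0.1]
width: 0.0003
```

```bash
cat > k.py <<'E'
from h import *
import sys
o=dict(amber=.0225,blue=.0675,green=-.0675)[sys.argv[1]]
R=Rbox(-7,.44);n=-R[:,2];C=np.array([.5092,.1895,.0948])+R[:,1]*o
s=read_state();Rt=Ro.from_quat(s["eef_rot"]).as_matrix();tip=s["ee_pos"]+Rt[:,2]*.014
print("tip in key frame (x up slope,y,z):",[round(float(a),4) for a in ((tip-C)@np.array([-R[:,0],R[:,1],n]).T)],"Fn",round(float(s["ft_force"]@n),2),"F",s["ft_force"].round(2))
deltas([C+n*.034],[R])
E
python3 k.py amber
python3 - <<'E'
from h import *
im,d=camera("scene");save("pics/c.png",im[150:330,290:450].repeat(3,0).repeat(3,1))
E
```

```text
tip in key frame (x up slope,y,z): [-0.0018, -0.0157, 0.0158] Fn 0.53 F [-0.99 -0.16  0.13]
[-0.8, -0.3, -0.5] [-0.0016, 0.0154, -0.0044]
```

View pics/c.png

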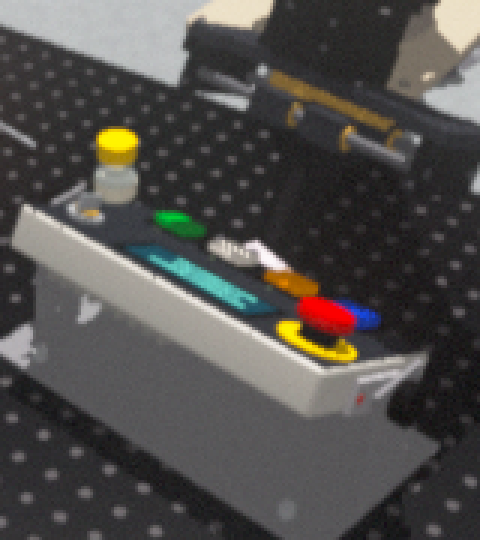

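>>> {"fn": "drive_tool", "kwargs": {
  "deltas": [
    [0, 0, 0, 0, 0, 0, 1],
    [0, 0, 0, 0, 0, 0, 1]
  ]
}}

```text
time: 9.35
ee_pos: [0.4963, 0.2028, 0.1257]
eef_rot: [0.064, 0.974, -0.015, 0.217]
ft_force: [0.6, 0.4, 0.3]
width: 0.0005
```

```bash
python3 k.py amber
```

```text
tip in key frame (x up slope,y,z): [0.0001, -0.011, 0.0201] Fn 0.02 F [0.62 0.37 0.29]
[-0.3, -0.1, -0.5] [0.0002, 0.0109, 0.0001]
```

>>> {"fn": "drive_tool", "kwargs": {
  "deltas": [
    [-0.3, -0.1, -0.5, 0, 0.011, 0, 1],
    [-0.3, -0.1, -0.5, 0, 0.011, 0, 1],
    [-0.3, -0.1, -0.5, 0, 0.011, 0.012, 1],
    [-0.3, -0.1, -0.5, 0, 0.011, 0.014, 1],
    [-0.3, -0.1, -0.5, 0, 0.011, 0.014, 1]
  ]
}}

```text
time: 9.85
ee_pos: [0.503, 0.2124, 0.1112]
eef_rot: [0.059, 0.974, -0.015, 0.217]
ft_force: [0.1, 0.6, -0.3]
width: 0.0005
```

```bash
python3 k.py amber
```

```text
tip in key frame (x up slope,y,z): [-0.0011, -0.0005, 0.0047] Fn -0.3 F [ 0.13  0.59 -0.3 ]
[-0.1, -0.1, 0.1] [-0.0011, 0.0004, -0.0153]
```

>>> {"fn": "drive_tool", "kwargs": {
  "deltas": [
    [0, 0, 0, 0.001, 0, 0.004, 1],
    [0, 0, 0, 0.001, 0, 0.006, 1],
    [0, 0, 0, 0.001, 0, 0.007, 1],
    [0, 0, 0, 0.001, 0, 0.007, 1]
  ]
}}

```text
time: 10.25
ee_pos: [0.5051, 0.2123, 0.1045]
eef_rot: [0.059, 0.974, -0.014, 0.217]
ft_force: [-2.2, 0.7, 1.4]
width: 0.0005
```

```bash
python3 k.py amber
```

```text
tip in key frame (x up slope,y,z): [-0.0021, -0.0004, -0.0023] Fn 2.26 F [-2.22  0.68  1.42]
[-0.1, -0.1, 0.1] [-0.0021, 0.0003, -0.0223]
```

>>> {"fn": "drive_tool", "kwargs": {
  "deltas": [
    [0, 0, 0, 0, 0, 0.001, 1],
    [0, 0, 0, 0, 0, 0.002, 1],
    [0, 0, 0, 0, 0, 0.003, 1],
    [0, 0, 0, 0, 0, 0.003, 1]
  ]
}}

```text
time: 10.65
ee_pos: [0.5066, 0.2122, 0.1019]
eef_rot: [0.059, 0.974, -0.014, 0.217]
ft_force: [-2.9, 0.5, 3.3]
width: 0.0005
```

```bash
python3 k.py amber
```

```text
tip in key frame (x up slope,y,z): [-0.0018, -0.0003, -0.0053] Fn 4.25 F [-2.93  0.5   3.3 ]
[-0.1, -0.0, 0.1] [-0.0018, 0.0003, -0.0253]
```

>>> {"fn": "drive_tool", "kwargs": {
  "deltas": [
    [0, 0, 0, 0, 0, 0.001, 1],
    [0, 0, 0, 0, 0, 0.0015, 1],
    [0, 0, 0, 0, 0, 0.0015, 1]
  ]
}}

```text
time: 10.95
ee_pos: [0.5073, 0.2121, 0.1006]
eef_rot: [0.059, 0.974, -0.014, 0.217]
ft_force: [-2.5, 0.4, 4.1]
width: 0.0001
```

```bash
python3 k.py amber
```

```text
tip in key frame (x up slope,y,z): [-0.0018, -0.0003, -0.0068] Fn 4.8 F [-2.46  0.39  4.13]
[-0.1, -0.0, 0.1] [-0.0017, 0.0003, -0.0268]
```

>>> {"fn": "drive_tool", "kwargs": {
  "deltas": [
    [0, 0, 0, 0, 0, 0.0005, 1],
    [0, 0, 0, 0, 0, 0.001, 1],
    [0, 0, 0, 0, 0, 0.001, 1]
  ]
}}

```text
time: 11.25
ee_pos: [0.5077, 0.2121, 0.0999]
eef_rot: [0.059, 0.974, -0.014, 0.217]
ft_force: [-6.2, -1.1, 10.7]
width: 0.0003
```

```bash
python3 k.py amber
```

```text
tip in key frame (x up slope,y,z): [-0.0017, -0.0003, -0.0075] Fn 12.27 F [-6.23 -1.08 10.72]
[-0.1, -0.0, 0.1] [-0.0017, 0.0002, -0.0275]
```

Amber bottomed out: 4.8 N rose to 12.3 N on the stop, still under 15 N. I'll release it and move to blue.

>>> {"fn": "drive_tool", "kwargs": {
  "deltas": [
    [0, 0, 0, 0, 0, -0.008, 1],
    [0, 0, 0, -0.001, 0, -0.027, 1],
    [0, 0, 0, -0.0017, 0.02, -0.027, 1],
    [0, 0, 0, -0.0017, 0.045, -0.027, 1],
    [0, 0, 0, -0.0017, 0.045, -0.027, 1],
    [0, 0, 0, -0.0017, 0.045, -0.027, 1]
  ]
}}

```text
time: 11.85
ee_pos: [0.5029, 0.2575, 0.1243]
eef_rot: [0.059, 0.974, -0.015, 0.217]
ft_force: [1.0, -0.6, 0.4]
width: 0.0005
```

```bash
python3 k.py blue
```

```text
tip in key frame (x up slope,y,z): [-0.0006, -0.0008, 0.0189] Fn -0.06 F [ 0.96 -0.58  0.41]
[-0.1, -0.1, 0.1] [-0.0006, 0.0008, -0.0011]
```

>>> {"fn": "drive_tool", "kwargs": {
  "deltas": [
    [0, 0, 0, -0.001, 0.001, 0.01, 1],
    [0, 0, 0, -0.001, 0.001, 0.016, 1],
    [0, 0, 0, -0.001, 0.001, 0.018, 1],
    [0, 0, 0, -0.001, 0.001, 0.02, 1],
    [0, 0, 0, -0.001, 0.001, 0.022, 1],
    [0, 0, 0, -0.001, 0.001, 0.024, 1],
    [0, 0, 0, -0.001, 0.001, 0.024, 1]
  ]
}}

```text
time: 12.55
ee_pos: [0.5144, 0.2571, 0.1033]
eef_rot: [0.059, 0.974, -0.014, 0.217]
ft_force: [-2.3, -2.5, 3.7]
width: 0.0006
```

```bash
python3 k.py blue
```

```text
tip in key frame (x up slope,y,z): [0.0008, 0.0002, -0.005] Fn 4.22 F [-2.28 -2.55  3.75]
[-0.1, -0.1, 0.1] [0.0009, -0.0003, -0.025]
```

>>> {"fn": "drive_tool", "kwargs": {
  "deltas": [
    [0, 0, 0, 0, 0, 0.001, 1],
    [0, 0, 0, 0, 0, 0.002, 1],
    [0, 0, 0, 0, 0, 0.002, 1]
  ]
}}

```text
time: 12.85
ee_pos: [0.5153, 0.2572, 0.1016]
eef_rot: [0.059, 0.974, -0.014, 0.217]
ft_force: [-1.5, -3.4, 4.7]
width: 0.0007
```

```bash
python3 k.py blue
```

```text
tip in key frame (x up slope,y,z): [0.0009, 0.0004, -0.0069] Fn 4.71 F [-1.52 -3.41  4.69]
[-0.1, -0.0, 0.1] [0.0009, -0.0005, -0.0269]
```

>>> {"fn": "drive_tool", "kwargs": {
  "deltas": [
    [0, 0, 0, 0, 0, 0.0005, 1],
    [0, 0, 0, 0, 0, 0.0008, 1],
    [0, 0, 0, 0, 0, 0.0008, 1]
  ]
}}

```text
time: 13.15
ee_pos: [0.5156, 0.2572, 0.1012]
eef_rot: [0.059, 0.974, -0.014, 0.217]
ft_force: [-5.2, -4.0, 9.4]
width: 0.0005
```

```bash
python3 k.py blue
```

```text
tip in key frame (x up slope,y,z): [0.001, 0.0004, -0.0074] Fn 10.48 F [-5.24 -3.96  9.37]
[-0.1, -0.0, 0.1] [0.001, -0.0005, -0.0274]
```

Blue bottomed out at 10.5 N. I'll release it and pass well above white to green, 135 mm along −y.

>>> {"fn": "drive_tool", "kwargs": {
  "deltas": [
    [0, 0, 0, 0, 0, -0.008, 1],
    [0, 0, 0, 0, 0, -0.03, 1],
    [0, 0, 0, 0.001, -0.04, -0.03, 1],
    [0, 0, 0, 0.001, -0.08, -0.03, 1],
    [0, 0, 0, 0.001, -0.12, -0.028, 1],
    [0, 0, 0, 0.001, -0.1355, -0.027, 1],
    [0, 0, 0, 0.001, -0.1355, -0.027, 1],
    [0, 0, 0, 0.001, -0.1355, -0.027, 1]
  ]
}}

```text
time: 13.95
ee_pos: [0.487, 0.1256, 0.1256]
eef_rot: [0.059, 0.974, -0.014, 0.218]
ft_force: [0.7, -0.6, 0.9]
width: 0.0011
```

```bash
python3 k.py green
```

```text
tip in key frame (x up slope,y,z): [0.0002, 0.0013, 0.0199] Fn 0.48 F [ 0.72 -0.55  0.9 ]
[0.0, -0.0, 0.1] [0.0003, -0.0013, -0.0001]
```

>>> {"fn": "drive_tool", "kwargs": {
  "deltas": [
    [0, 0, 0, 0, -0.001, 0.01, 1],
    [0, 0, 0, 0, -0.001, 0.016, 1],
    [0, 0, 0, 0, -0.001, 0.018, 1],
    [0, 0, 0, 0, -0.001, 0.02, 1],
    [0, 0, 0, 0, -0.001, 0.022, 1],
    [0, 0, 0, 0, -0.001, 0.024, 1],
    [0, 0, 0, 0, -0.001, 0.026, 1],
    [0, 0, 0, 0, -0.001, 0.0265, 1],
    [0, 0, 0, 0, -0.001, 0.0265, 1]
  ]
}}

```text
time: 14.85
ee_pos: [0.4981, 0.1223, 0.1014]
eef_rot: [0.059, 0.974, -0.014, 0.218]
ft_force: [-0.6, 1.3, 4.6]
width: 0.0005
```

```bash
python3 k.py green
```

```text
tip in key frame (x up slope,y,z): [0.0003, -0.0005, -0.0068] Fn 4.45 F [-0.61  1.29  4.56]
[-0.0, -0.0, 0.1] [0.0003, 0.0005, -0.0268]
```

>>> {"fn": "drive_tool", "kwargs": {
  "deltas": [
    [0, 0, 0, 0, 0, 0.0005, 1],
    [0, 0, 0, 0, 0, 0.0008, 1],
    [0, 0, 0, 0, 0, 0.0008, 1]
  ]
}}

```text
time: 15.15
ee_pos: [0.4984, 0.1224, 0.1009]
eef_rot: [0.059, 0.974, -0.014, 0.218]
ft_force: [-4.1, 0.7, 9.8]
width: 0.0001
```

```bash
python3 k.py green
```

```text
tip in key frame (x up slope,y,z): [0.0003, -0.0005, -0.0074] Fn 10.62 F [-4.1   0.73  9.78]
[-0.0, -0.0, 0.1] [0.0003, 0.0004, -0.0274]
```

Green is bottomed at 10.6 N. I'll hold it for more than 2 s, checking the force partway.

>>> {"fn": "drive_tool", "kwargs": {
  "deltas": [
    [0, 0, 0, 0, 0, 0, 1],
    [0, 0, 0, 0, 0, 0, 1],
    [0, 0, 0, 0, 0, 0, 1],
    [0, 0, 0, 0, 0, 0, 1],
    [0, 0, 0, 0, 0, 0, 1],
    [0, 0, 0, 0, 0, 0, 1],
    [0, 0, 0, 0, 0, 0, 1],
    [0, 0, 0, 0, 0, 0, 1],
    [0, 0, 0, 0, 0, 0, 1],
    [0, 0, 0, 0, 0, 0, 1],
    [0, 0, 0, 0, 0, 0, 1],
    [0, 0, 0, 0, 0, 0, 1]
  ]
}}

```text
time: 16.35
ee_pos: [0.4984, 0.1223, 0.1009]
eef_rot: [0.059, 0.974, -0.014, 0.218]
ft_force: [-4.6, 1.1, 9.7]
width: 0.0008
```

>>> {"fn": "drive_tool", "kwargs": {
  "deltas": [
    [0, 0, 0, 0, 0, 0, 1],
    [0, 0, 0, 0, 0, 0, 1],
    [0, 0, 0, 0, 0, 0, 1],
    [0, 0, 0, 0, 0, 0, 1],
    [0, 0, 0, 0, 0, 0, 1],
    [0, 0, 0, 0, 0, 0, 1],
    [0, 0, 0, 0, 0, 0, 1],
    [0, 0, 0, 0, 0, 0, 1],
    [0, 0, 0, 0, 0, 0, 1],
    [0, 0, 0, 0, 0, 0, 1],
    [0, 0, 0, 0, 0, 0, 1],
    [0, 0, 0, 0, 0, 0, 1]
  ]
}}

```text
time: 17.55
ee_pos: [0.4984, 0.1224, 0.1009]
eef_rot: [0.059, 0.974, -0.014, 0.218]
ft_force: [-5.2, 0.9, 9.8]
width: 0.0009
```

The force stayed at about 10.7 N for 2.4 s. I'll release and retreat.

>>> {"fn": "drive_tool", "kwargs": {
  "deltas": [
    [0, 0, 0, 0, 0, -0.008, 1],
    [0, 0, 0, 0, 0, -0.04, 1],
    [0, 0, 0, 0, 0, -0.08, 1],
    [0, 0, 0, 0, 0, -0.12, 1],
    [0, 0, 0, 0, 0, -0.15, 1],
    [0, 0, 0, 0, 0, -0.15, 1],
    [0, 0, 0, 0, 0, -0.15, 1]
  ]
}}

```text
time: 18.25
ee_pos: [0.4348, 0.1296, 0.2361]
eef_rot: [0.059, 0.974, -0.014, 0.217]
ft_force: [-0.5, 0.4, 0.3]
width: 0.0006
```

```bash
python3 - <<'E'
from h import *
s=read_state();print(s["time"],s["ee_pos"],s["ft_force"])
i0=np.load("scene_i.npy");d0=np.load("scene_d.npy")
im,d=camera("scene");save("pics/d.png",np.concatenate([i0[130:370,130:440],im[130:370,130:440]],1))
# panel tilt before/after, same pixels
def fit(D):
    P=cloud("scene",D,m);c=np.median(P,0)
    for _ in range(6):
        c=P.mean(0);n=np.linalg.svd(P-c,full_matrices=False)[2][2];r=abs((P-c)@n);P=P[r<max(.002,np.percentile(r,85))] if _<5 else P
    n*=np.sign(n[2]);return c.round(4),n.round(3),np.arccos(n[2]).round(4)
m=outline_of("panel","scene")[0]["pixels"]&(abs(d-d0)<.02)
print(fit(d0),fit(d))
for n in["vial","lens_tube","lens_post","mirror_post","spanner","driver","fork_clamp"]:
    r=tip_of(n,"scene"); print(n,r and (np.array(r[0]["location"])*[560,420]).round(1))
E
```

```text
18.25 [0.43477222 0.12963313 0.23614881] [-0.46398164  0.35200729  0.34827773]
(array([0.5688, 0.1915, 0.1155]), array([-0.408,  0.053,  0.911]), np.float64(0.424)) (array([0.568 , 0.1947, 0.1157]), array([-0.435,  0.06 ,  0.898]), np.float64(0.4551))
vial [331.  217.1]
lens_tube [344.5 248.3]
lens_post [263.6 320.4]
mirror_post [170.6 257.9]
spanner [352.5 348.5]
driver [280.4 187.5]
fork_clamp [368.4 232. ]
```

View pics/d.png

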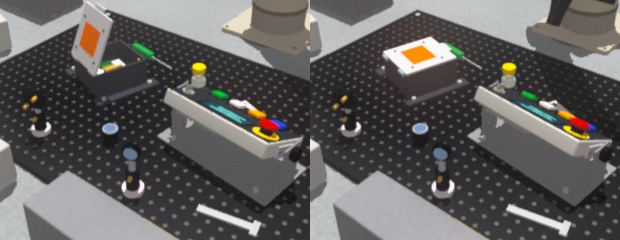

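Before (left half) and after (right half): the lid is shut at (420,55), and the keys, stop, vial, posts, lens tube and spanner all sit where they did. The arm is clear, so I'll hand in.

```bash
python3 -c "
from bench import *
print(close_job())"
```

```text
the job is handed in; nothing more can be done
None
```

The laser sequence is done and handed in at about 18 s on the robot's clock, with the arm clear of everything. The job reports no verdict.

- **Lid:** I shut the lid first. It read 80–81 mm high from hinge to front edge. Once it was down, my final push on it reached about 35 N, which is more than I intended but under the 40 N limit.
- **Keys:** I pressed amber, then blue, then green, one at a time. Each hit its end stop, with the force jumping from about 4.5–5 N to 12.3 N (amber), 10.5 N (blue) and 10.6 N (green). That is below the roughly 15 N that would swing the head. Green held steady for about 2.4 s before I let it up.
- **Control head tilt:** The fitted panel tilt differed by 0.03 rad before and after (0.424 to 0.455). That is within the head's 0.09 rad play. All three keys bottomed at the same depth within 0.1 mm, so I don't think the clamp moved, but I did not measure the clamp directly.
- **Loose items:** The final picture showed the vial, posts, lens tube and spanner where they started. The network also placed the driver where it had been, but its positions for the lens tube and fork clamp disagreed with its first ones. For the lens tube I went by the picture. I did not settle the fork clamp, which is mostly hidden behind the head in that view.

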